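# Unlock the eccentric cam and push the sample slide home

## Robot

A 6-joint arm with a two-finger parallel gripper is mounted at the origin on the work surface. World frame = base frame: x ahead of the robot, y to its left, z up, the work surface at z = 0. Lengths are in mm, angles in rad, forces in N, time in s.
With the tool pointing down it reaches from about 325 to 1000 mm from the base axis. Payload 5.1 kg.
Tool frame: the origin (TCP) lies between the finger pads; the fingertips stand 25 mm ahead of it and the grasp point (between the pads) lies 6 mm ahead of it (ctrl.tips_ahead is the distance from the TCP to the fingertips, in mm); z points along the fingers, y is the direction in which the jaws open and shut (so a half turn about z gives the same grasp; the last joint's range is limited). The gripper opens to 85 mm and grips with 20 to 120 N. Pads are 22 mm wide; open, the fingers measure 114 mm over their backs; the gripper's body (76 mm by 85 mm) begins 54 mm behind the grasp point. The pads swing forward as they close: fully open they stand 13 mm farther back than shut.
Start: joints at [-1.233, 0.124, 1.65, -0, 1.367, -0.083], TCP at [265.486, -593.297, 218.422] pointing down, gripper open.
Joint ranges: [-2.61, 2.61], [-1.02, 2.33], [0.03, 2.71], [-1.35, 4.49], [0.32, 2.68], [-2.91, 2.91]. Speed limits (rad/s): [2.57, 2.57, 3.14, 3.14, 3.14, 3.14].

## Interface

Orientations are given as a unit quaternion [w, x, y, z].
In Python, from bench import ctrl, viewer gives the robot as it stands.
- The arm moves only by the shell command python3 -m jog 'ROWS' [FORCE]. ROWS is JSON, a list that holds one entry, the list of rows, each a list of 5 numbers: the shift along the tool's x, y, z in mm, then the turn about the tool's z in rad, then the closure, from 0 (fully open) to 1 (shut). In form: [[[tx, ty, tz, yaw, jaw], ...]]. A call has 1 to 12 rows; each row shifts and turns the commanded pose from where the row before left it, along the tool's axes as they then stand; what a row does not reach is not made up. A row lasts 1/10 s, in which the tool goes at most 50 mm and 8.59 degrees, less where a joint would pass 70% of its speed; a pose out of reach is approached as far as the arm can. A call with a gripper value outside its range is refused whole. The fingers move at their own pace and stop on an object; FORCE is the grip in N (left out, the last holds). Time passes only in rows, so rows that do not move let the fingers close. It gives the time, the measured TCP pose, the force and the opening at its end, in the units of the state.
- ctrl.sense(): the state, without advancing time (a new reading comes with each control period).
- viewer.camera(name): name is "scene" or "side" or "wrist"; returns the picture (480x640x3 uint8, blue, green, red); there is no depth.
- viewer.camera_params(name): a dict with "camera_matrix" (3x3 intrinsics, pixels), "k1" (the pictures are not rectified: a ray, as slopes to the right and down, at radius r is drawn at 1 + k1 r^2 times it, then the intrinsics apply), "world_to_cam" (4x4, takes a point from world to camera coordinates). Camera axes: x right, y up, looking along -z (the intrinsics and any distortion apply to the point x, -y, -z); pixel columns grow to the right and rows downward; lengths in mm; the calibration is good to about 2 mm. A picture is of the moment at which its call begins: read the wrist's pose just before it. camera_params takes no time and is no camera call; for the wrist camera it gives the pose at the moment of the call.
- ctrl.finish_job(): hands the job in, once; it reports no verdict.
The state is a dict: "time": time; "q": joint angles; "dq": joint speeds; "joint_torque": joint torques, N m; "eef_pos": TCP position; "eef_rot": TCP orientation; "force": force on the tool from outside, world axes, zero at the start; "wrist_torque": the same for the moment, N m; "width": finger opening in mm.
Only numpy, scipy, OpenCV 4.12 (cv2) and the standard library are available. Lean on these libraries where they do the work, as an engineer would, in place of code of your own. Each camera call takes 0.05 s, during which the arm holds its last target.

## Task

On the tube reader's loading station, push the cam lever round with the fingertips until it points along the red index line, so that the yellow eccentric cam is at its low point, and only then push the sample slide forward by its black push plate until it is fully home against the reader. Nothing needs grasping: leave the tube rack sitting in the slide, leave the vial, the weight and the beaker where they stand, and finish clear of everything with the lever still on the line.

Things in the scene. Friction and masses are not known exactly. Their poses are not given: they have to be found in the camera images.
- station: Reader's loading station, fixed: aluminium plate 12 mm thick, x -130 to 205, y -75 to 160 mm, with a white reader head at its far end (x 101 to 207, y -75 to 55 mm, top 66 mm above the bench). Origin on the bench under the slide's centre line; x = the way the slide is pushed, z up. Cam pivot at x 0, y +100 mm. Two guide rails along y -46 and +46 mm, tops at 24 mm. Its place and yaw vary.
- cam_lever (a joint): Cam turn, rad, counter-clockwise from above positive. 0 = low point: lever along station +x, over the red line; near 3.1 = high point. Starts 0.9 to 2.7: turn it clockwise. No stop at 0: it runs on to -0.8, rising again (other stop 2.9). Stiff, 0.42 N m (8 N at 50 mm from the pivot); stays where left. Off the low point it stops the slide short of home and does not yield to ordinary pushing on the slide.
- cam_axis (a point): Point on the cam's upright pivot at the lever's mid height, 63 mm above the bench; it does not move on the station. Hub 22 mm across. Below, 20 to 42 mm above the bench, is the yellow cam: a disc 56 mm across whose centre is 14 mm off the pivot in the lever's direction. The slide's follower arm runs up against the side of the disc that faces station -x.
- lever_tip (a point): Centre of the red round end (18 mm across) of the black cam lever, 85 mm from the pivot, 63 mm above the bench. The lever is a level bar 14 mm wide, 55 to 71 mm above the bench, from the pivot to this point. Beneath it the yellow disc reaches 42 mm out from the pivot (top at 42 mm); beyond that the space is free down to the plate.
- index_line (a point): Middle of the red index line on the base plate: 45 mm long, 10 mm wide, straight ahead (station +x) of the cam pivot, from 90 to 135 mm from it, 13 mm above the bench. Fixed on the station.
- sample_slide (a joint): Travel of the slide forward (station +x), m: 0 = pulled out, as at the start; 0.060 = fully home at its stop, its nose 2 mm or less from the reader head. It slides against about 2.5 N of friction and stays where it is left. With the cam at its high point it is stopped at about 0.033.
- push_plate (a point): Centre of the near face (looking along station -x) of the slide's upright black push plate: 64 mm wide, 8 mm thick, 25 to 79 mm above the bench, this point at 55 mm. Moves with the slide; at the start at station x -87.5, y 0 mm. From the slide's left side the steel follower arm, 26 to 42 mm above the bench, reaches out to y +125 mm, its near face in line with this one.
- nest (a point): Floor centre of the rack's nest on the slide (26 mm above the bench), inside rims 7 mm high. Moves with the slide.
- rack_center (a point): Centre, half-way up, of the loose white tube rack with six blue- and green-capped tubes: 60 x 50 mm, 58 mm high (top 84 mm above the bench). It stands in the nest, straight above its centre, and rides with the slide. About 0.13 to 0.25 kg.
- vial: Loose bystander: amber glass jar with black cap, 34 mm across, 65 mm high, to the right of the station. Origin at the centre of its underside.
- weight: Loose bystander: steel calibration weight with a knob, 36 mm across, 52 mm high, to the right of the station. Origin at the centre of its underside.
- beaker: Loose bystander: glass beaker, 52 mm across, 65 mm high, to the left of the station's far end. Origin at the centre of its underside.

How it is judged:
By the outcome, as a careful person would: the job done as asked, in the order asked, and still so for the second after the job is handed in, with the robot touching nothing.
It also fails if it takes over 48 s, if anything falls off the work surface, if the arm or the gripper's body presses on something with over 40 N, if the wrist force passes 120 N, or if a joint passes its speed limit or range.

## Working session

There is one attempt and no reset: what is moved stays moved. The work goes in short steps, Python scripts to look and compute and a shell command to move; the robot and the scene stay as the last step left them, time stands still between calls to the robot, and variables do not carry over. Pictures are saved under pics/ and viewed, and the job is handed in when it is done.

```bash
ls; mkdir -p pics
python3 - <<'E'
from bench import ctrl, viewer
import cv2
for n in("scene","side","wrist"):
    cv2.imwrite(f"pics/{n}0.png",viewer.camera(n)); p=viewer.camera_params(n); print(n,p)
print(ctrl.sense())
E
```

```text
pics
scene {'camera_matrix': array([[594.01466266,   0.        , 323.32408364],
       [  0.        , 594.01466266, 245.43561426],
       [  0.        ,   0.        ,   1.        ]]), 'k1': -0.010080533977800246, 'world_to_cam': array([[-6.45618144e-01,  7.63579424e-01, -1.11209543e-02,
         3.95324294e+02],
       [-4.71216564e-01, -3.86876621e-01,  7.92642057e-01,
         2.29983038e+02],
       [ 6.00942728e-01,  5.16984471e-01,  6.09585838e-01,
        -1.42799339e+03],
       [ 0.00000000e+00,  0.00000000e+00,  0.00000000e+00,
         1.00000000e+00]])}
side {'camera_matrix': array([[582.28411327,   0.        , 318.87612176],
       [  0.        , 582.28411327, 230.95182892],
       [  0.        ,   0.        ,   1.        ]]), 'k1': -0.04487497549722522, 'world_to_cam': array([[ 9.95239161e-01, -9.64641801e-02,  1.39166844e-02,
        -6.18015582e+02],
       [ 6.58152782e-02,  7.70499395e-01,  6.34033935e-01,
        -1.12376076e+02],
       [-7.18843606e-02, -6.30099471e-01,  7.73179989e-01,
        -8.43389993e+02],
       [ 0.00000000e+00,  0.00000000e+00,  0.0000000
[... 573 characters left out ...]
        1.00000000e+00]])}
{'time': 0.15, 'q': array([-1.23259459e+00,  1.24374144e-01,  1.65134064e+00,  8.23084901e-06,
        1.36749263e+00, -8.25985436e-02]), 'dq': array([ 0.00022134, -0.00158186, -0.00501769, -0.00035732, -0.00120786,
        0.0006441 ]), 'joint_torque': array([ 5.09613765e-04, -4.24225080e+01, -3.66012418e+01, -6.82800965e-05,
        4.65202480e-03, -2.30473040e-05]), 'eef_pos': array([ 265.3346441 , -592.84828076,  217.43484536]), 'eef_rot': array([-8.01306631e-04,  9.77947278e-01,  2.08850351e-01, -9.89063571e-05]), 'force': array([-0.05030752, -0.72544806, -0.35445861]), 'wrist_torque': array([ 0.00039057,  0.02520887, -0.00930591]), 'width': 85.55421982842032}
```

View pics/scene0.png

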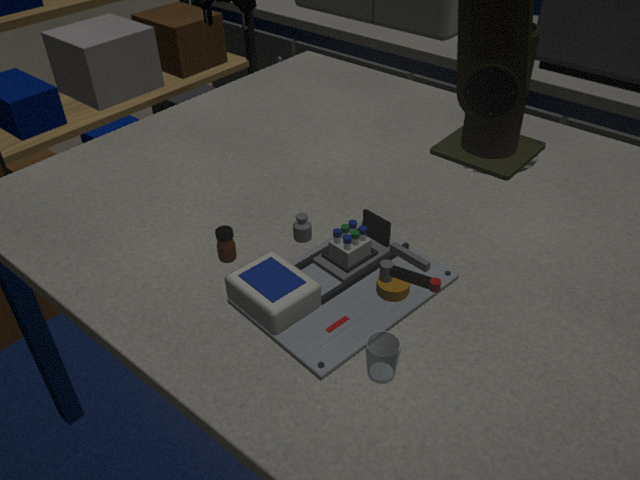

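View pics/side0.png

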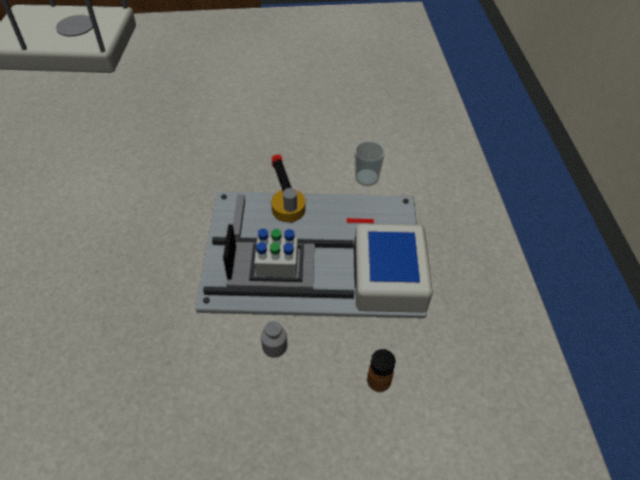

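The scene view shows the station with the lever tip (red) at about (435,285) and the index line at (338,324). In the side view the tip is at (277,159) and the line at (360,220). I'll measure these next.

```bash
cat > h.py <<'E'
import numpy as np,cv2
from bench import ctrl, viewer
def ray(P,uv):
    K=P["camera_matrix"];k=P["k1"]
    d=np.array([(uv[0]-K[0,2])/K[0,0],(uv[1]-K[1,2])/K[1,1]]);u=d.copy()
    for _ in range(10): u=d/(1+k*(u@u))
    T=P["world_to_cam"];R=T[:3,:3]
    return -R.T@T[:3,3], R.T@np.array([u[0],-u[1],-1])
def onz(P,uv,z):
    c,r=ray(P,uv); return c+r*(z-c[2])/r[2]
def proj(P,X):
    X=np.asarray(X,float);T=P["world_to_cam"];c=T[:3,:3]@X+T[:3,3];u=np.array([c[0]/-c[2],-c[1]/-c[2]])
    u=u*(1+P["k1"]*(u@u));K=P["camera_matrix"];return K[0,0]*u[0]+K[0,2],K[1,1]*u[1]+K[1,2]
def blobs(im,lo,hi,amin=15):
    h=cv2.cvtColor(im,cv2.COLOR_BGR2HSV)
    h[...,0]=(h[...,0].astype(int)+90)%180
    m=cv2.inRange(h,np.array(lo),np.array(hi))
    n,l,s,c=cv2.connectedComponentsWithStats(m)
    return [(s[i,4],c[i].round(1),s[i,:4],l==i) for i in range(1,n) if s[i,4]>=amin]
RED=((80,120,60),(98,255,255)); YEL=((102,120,60),(120,255,255))
E
python3 - <<'E'
from h import *
for n in("scene","side"):
    im=cv2.imread(f"pics/{n}0.png");P=viewer.camera_params(n)
    print(n)
    for a,c,s,m in blobs(im,*RED): print("red",a,c,s,onz(P,c,63).round(1),onz(P,c,13).round(1))
    for a,c,s,m in blobs(im,*YEL): print("yel",a,c,s,onz(P,c,42).round(1))
    x0,y0,x1,y1=(200,170,470,400) if n=="scene" else (180,130,450,400)
    cv2.imwrite(f"pics/{n}0z.png",cv2.resize(cv2.convertScaleAbs(im[y0:y1,x0:x1],alpha=1.6),None,fx=2.2*(1 if n=="side" else 1.2),fy=2.2))
E
```

```text
scene
red 68 [434.9 281. ] [430 278  11   7] [558.8 190.7  63. ] [506.2 164.2  13. ]
red 113 [336.8 323.8] [326 316  23  16] [734. 130.  63.] [695.3  98.6  13. ]
yel 882 [173.3  14.4] [133   2  71  26] [ -135.3 -1355.7    42. ]
yel 19 [215.2  13.2] [212  12   8   4] [ -240.6 -1243.6    42. ]
yel 337 [ 29.7 159.7] [  6 149  49  23] [ 757.6 -739.5   42. ]
yel 373 [394.3 286. ] [377 276  33  22] [589.9 134.7  42. ]
side
red 56 [276.3 157.7] [272 155  10   7] [568.9 202.9  63. ] [569.4 255.7  13. ]
red 111 [359.5 220.4] [347 218  27   5] [687.2  56.   63. ] [696.5  97.9  13. ]
yel 588 [286.4 206.7] [271 190  34  32] [579.5 111.7  42. ]
yel 33 [372.4 374.8] [369 368  11  13] [ 671.3 -184.9   42. ]
```

View pics/side0z.png

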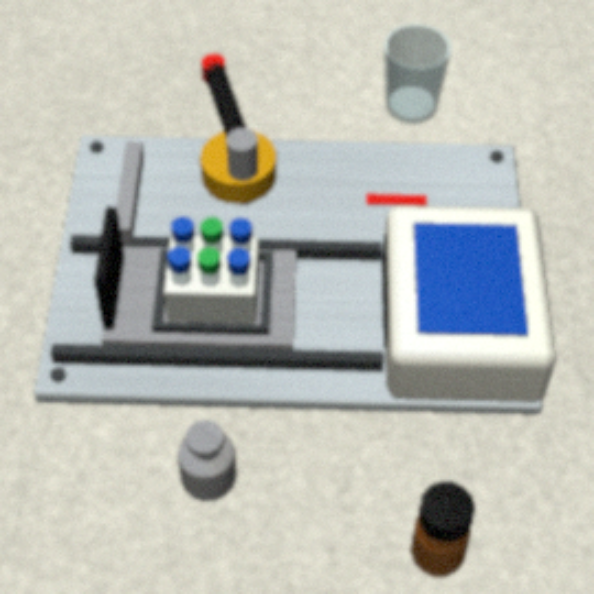

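View pics/wrist0.png

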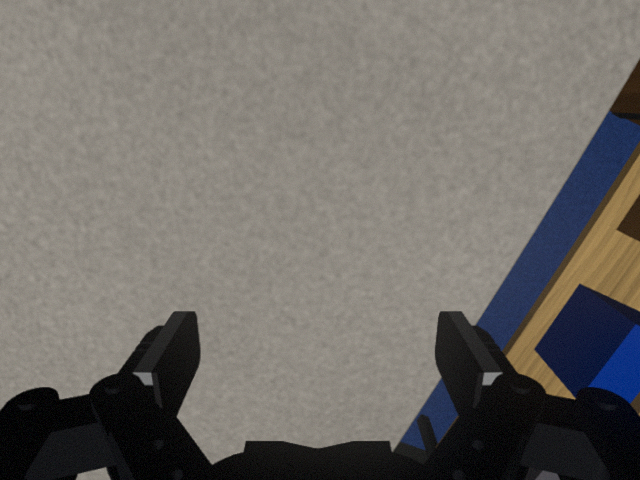

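Run:
```python
from h import *
def fit(src,dst):
    s=np.array(src);d=np.array(dst);a=s-s.mean(0);b=d-d.mean(0)
    th=np.arctan2((a[:,0]*b[:,1]-a[:,1]*b[:,0]).sum(),(a*b).sum());c,S=np.cos(th),np.sin(th)
    R=np.array([[c,-S],[S,c]]);t=d.mean(0)-R@s.mean(0);return th,t,(s@R.T+t-d).round(1)
for n in("scene","side"):
    im=cv2.imread(f"pics/{n}0.png");P=viewer.camera_params(n)
    ln=[b for b in blobs(im,*RED) if b[0]>80][0]
    ys,xs=np.nonzero(ln[3]); W=np.array([onz(P,(x,y),13)[:2] for x,y in zip(xs,ys)])
    u,s,vt=np.linalg.svd(W-W.mean(0)); print(n,"line",W.mean(0),np.arctan2(vt[0,1],vt[0,0]))
    if n=="side":
        px={(-130,160):(216.4,191.4),(205,160):(414,196.8),(-130,-75):(196.8,309.5)}
        print({k:onz(P,v,12).round(1)[:2] for k,v in px.items()})
        print(fit(list(px),[onz(P,v,12)[:2] for v in px.values()]))
```

```text
scene line [695.15328322  98.6445946 ] -0.11773939204840214
side line [696.48854228  97.84455522] -0.10823560053499735
{(-130, 160): array([464.5, 183.1]), (205, 160): array([795.9, 142.8]), (-130, -75): array([439.7, -48.2])}
(np.float64(-0.11793628625811692), array([575.28912256,   9.28684432]), array([[ 0.5,  0.4],
       [ 1.8,  1.3],
       [-2.3, -1.7]]))
```

View pics/scene0z.png

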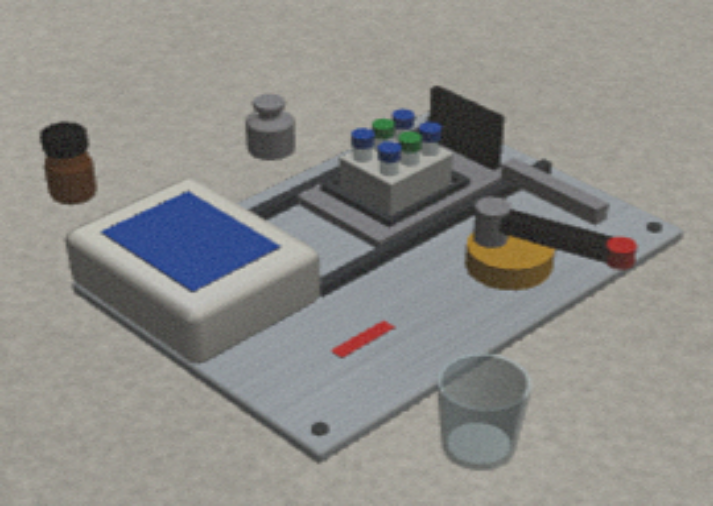

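```bash
python3 -m jog '[[[13,-15,0,0,1],[26,-29,0,0,1],[26,-29,0,0,1],[26,-29,0,0,1],[26,-29,0,0,1],[26,-29,0,0,1],[26,-29,0,0,1],[26,-29,0,0,1],[26,-29,0,0,1],[26,-29,0,0,1],[26,-29,0,0,1],[26,-29,0,0,1]]]' 60
python3 -m jog '[[[26,-29,0,0,1],[26,-29,0,0,1],[26,-29,0,0,1],[26,-29,0,0,1],[26,-29,0,0,1],[26,-29,0,0,1],[26,-29,0,0,1],[26,-29,0,0,1],[10,-14,0,0,1],[0,0,0,-0.14,1],[0,0,0,-0.14,1],[0,0,0,-0.14,1]]]'
python3 -m jog '[[[0,0,0,-0.14,1],[0,0,0,-0.14,1],[0,0,0,-0.14,1],[0,0,0,-0.14,1],[0,0,0,-0.14,1],[0,0,0,-0.14,1],[0,0,0,-0.14,1],[0,0,0,-0.14,1],[0,0,0,0,1],[0,0,0,0,1]]]'
python3 - <<'E'
from h import *
s=ctrl.sense();print(s)
P=viewer.camera_params("wrist");im=viewer.camera("wrist");cv2.imwrite("pics/w1.png",im);T=P["world_to_cam"]
print(-T[:3,:3].T@T[:3,3], -T[2,:3])
E
```

```text
time: 1.35
eef_pos: [402.0, -164.7, 218.2]
eef_rot: [0.0, 0.978, 0.209, 0.0]
force: [-0.7, -0.2, -0.3]
width: 0.1
time: 2.55
eef_pos: [500.2, 147.6, 217.9]
eef_rot: [-0.0, 0.912, 0.411, -0.0]
force: [0.8, 0.2, -1.0]
width: -0.2
time: 3.55
eef_pos: [500.3, 147.2, 218.2]
eef_rot: [-0.0, 0.558, 0.83, -0.0]
force: [0.9, -0.1, 0.7]
width: -0.1
{'time': 3.55, 'q': array([ 1.83278561e-01, -1.63572621e-01,  1.93373442e+00, -2.13328465e-05,
        1.37189052e+00, -2.03810713e-01]), 'dq': array([ 0.00076358, -0.00025534, -0.00139442,  0.00023209,  0.00303133,
       -0.00702243]), 'joint_torque': array([ 1.12585483e-03, -2.89950210e+01, -3.66078544e+01, -9.45640068e-05,
        1.88380000e-03, -3.25854204e-02]), 'eef_pos': array([500.29937746, 147.24171578, 218.17827922]), 'eef_rot': array([-1.56856651e-04,  5.57898471e-01,  8.29909178e-01, -1.68305670e-04]), 'force': array([ 0.9094895 , -0.10959056,  0.6536684 ]), 'wrist_torque': array([-0.02537109, -0.06896715, -0.01236295]), 'width': -0.14533780843105995}
[470.76014283 220.17457102 374.62129735] [ 0.11745511 -0.2872235  -0.95063503]
```

View pics/w1.png

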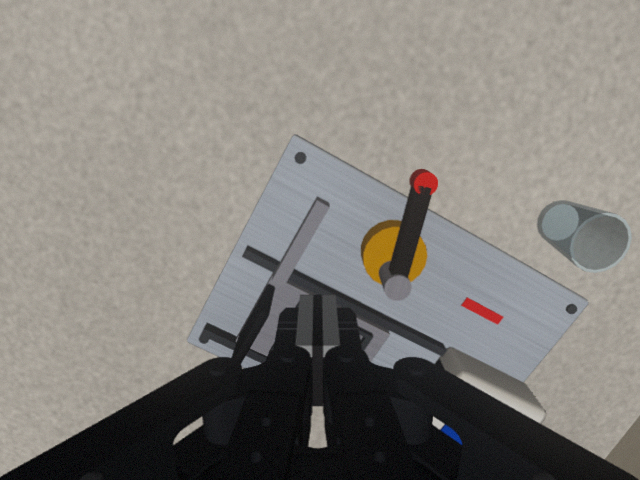

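The wrist view shows the red tip at about (424,183), the hub top at (397,288), the index line at (482,311), the left plate edge from (295,136) to (587,300), and the beaker base at (560,222).

Run:
```python
from h import *
im=cv2.imread("pics/w1.png");P=viewer.camera_params("wrist")
for a,c,s,m in blobs(im,*RED):
    print("red",a,c,onz(P,c,13).round(1),onz(P,c,71).round(1),onz(P,c,63).round(1))
    if a>0 and c[1]>250:
        ys,xs=np.nonzero(m);W=np.array([onz(P,(x,y),13)[:2] for x,y in zip(xs,ys)]);u,sv,vt=np.linalg.svd(W-W.mean(0));print("yaw",np.arctan2(vt[0,1],vt[0,0])); L=W.mean(0)
A=onz(P,(295,136),12);B=onz(P,(587,301),12);C=onz(P,(188,340),12)
print(A,B,C,np.arctan2(*(B-A)[1::-1]),np.arctan2(*(A-C)[1::-1])-np.pi/2,np.linalg.norm(B-A),np.linalg.norm(A-C))
for p in [(300,158),(571,309)]: print("screw",onz(P,p,12))
print("hub",[onz(P,(397,288),z).round(1) for z in(71,76,80)])
print("beaker",onz(P,(560,222),0))
h=cv2.cvtColor(im,cv2.COLOR_BGR2HSV)
```

```text
red 483 [423.7 180.7] [584.  192.6  13. ] [565.8 197.   71. ] [568.3 196.4  63. ]
red 398 [481.8 310.5] [696.   98.9  13. ] [659.9 118.4  71. ] [664.9 115.7  63. ]
yaw -0.11663673401709171
[464.59456055 185.33712311  12.        ] [791.15986693 147.36609673  12.        ] [437.11163172 -43.37259306  12.        ] -0.11575413082350977 -0.11959169174507989 328.76541511452734 230.35504258956755
screw [475.45707457 169.48023469  12.        ]
screw [780.71930714 133.67226717  12.        ]
hub [array([585.3, 110.4,  71. ]), array([583.4, 112.2,  76. ]), array([581.9, 113.7,  80. ])]
beaker [728.14827695 206.36485572   0.        ]
```

```bash
python3 -m jog '[[[0,0,0,-0.138,1],[0,0,0,-0.138,1],[0,0,0,-0.138,1],[0,0,0,-0.138,1],[0,0,0,-0.138,1],[0,0,0,-0.138,1],[0,0,0,-0.138,1],[0,0,0,-0.138,1],[0,0,0,-0.138,1],[0,0,0,-0.138,1]]]'
python3 -m jog '[[[-21,8,20,0,1],[-20,8,30,0,1],[0,0,30,0,1],[0,0,30,0,1],[0,0,25,0,1],[0,0,15,0,1],[0,0,5,0,1],[0,0,0,0,1]]]'
python3 - <<'E'
from h import *
s=ctrl.sense();print(s['eef_pos'],s['eef_rot'],s['force'],s['q'])
for n in("wrist","scene"): cv2.imwrite(f"pics/{n}2.png",viewer.camera(n))
im=cv2.imread("pics/scene2.png");cv2.imwrite("pics/scene2z.png",cv2.resize(cv2.convertScaleAbs(im[120:400,200:500],alpha=1.6),None,fx=2.1,fy=2.1))
E
```

```text
time: 4.6
eef_pos: [500.4, 147.3, 218.4]
eef_rot: [-0.0, -0.101, 0.995, -0.0]
force: [0.4, -0.0, -0.7]
width: -0.3
time: 5.4
eef_pos: [537.5, 171.1, 63.3]
eef_rot: [-0.0, -0.099, 0.995, -0.0]
force: [-0.3, 0.4, -0.1]
width: -0.0
[537.4510243  171.05531561  63.30958991] [-2.45304250e-04 -9.91320563e-02  9.95074256e-01 -3.18304987e-05] [-0.30039526  0.44139971 -0.08880143] [ 2.12961603e-01  8.47914740e-02  1.96894460e+00 -8.58424100e-06
  1.08835124e+00 -1.55642103e+00]
```

View pics/wrist2.png

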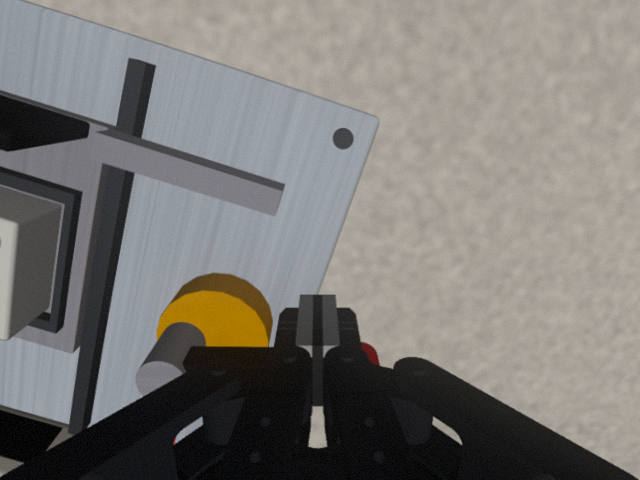

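View pics/scene2z.png

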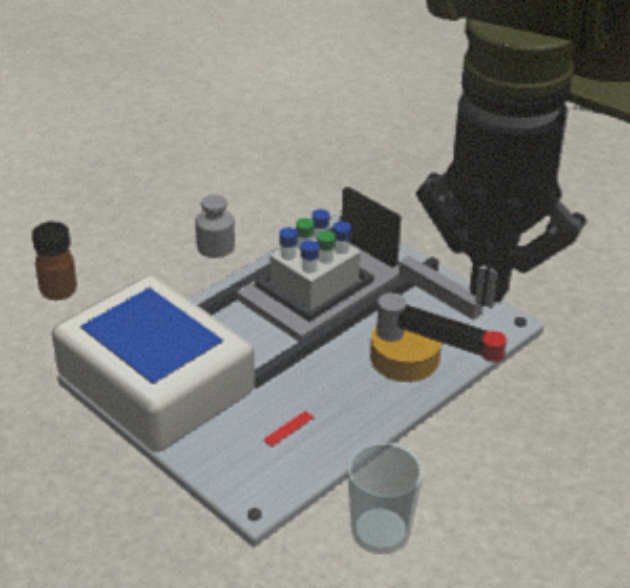

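```bash
python3 -m jog '[[[-7,0,0,0,1],[-7,0,0,0,1],[-3.4,0.7,0,0.05,1],[-6.9,1.5,0,0.1,1],[-6.9,1.5,0,0.1,1],[-6.9,1.5,0,0.1,1],[-6.9,1.5,0,0.1,1],[0,0,0,0,1]]]'
python3 - <<'E'
from h import *
s=ctrl.sense();print(s['eef_pos'],s['eef_rot'],s['force'],s['wrist_torque'])
q=s['eef_rot'];phi=2*np.arctan2(q[2],q[1]);n=np.array([np.cos(phi),np.sin(phi)]);u=np.array([np.sin(phi),-np.cos(phi)]);r=s['eef_pos'][:2]-[584,111.5];print(phi,r@n,r@u)
cv2.imwrite("pics/wrist3.png",viewer.camera("wrist"))
im=viewer.camera("scene");cv2.imwrite("pics/scene3z.png",cv2.resize(cv2.convertScaleAbs(im[120:400,200:500],alpha=1.6),None,fx=2.1,fy=2.1))
E
```

```text
time: 6.3
eef_pos: [583.5, 181.4, 64.3]
eef_rot: [0.001, 0.125, 0.992, 0.0]
force: [-0.5, -0.4, 0.4]
width: -0.2
[583.53516812 181.38604269  64.32574131] [9.63040636e-04 1.25102464e-01 9.92143307e-01 3.23652857e-04] [-0.49269827 -0.42736546  0.39484248] [-0.02226171 -0.02925328 -0.00220187]
2.8907303109187077 17.798751467520436 67.58313012479258
```

View pics/scene3z.png

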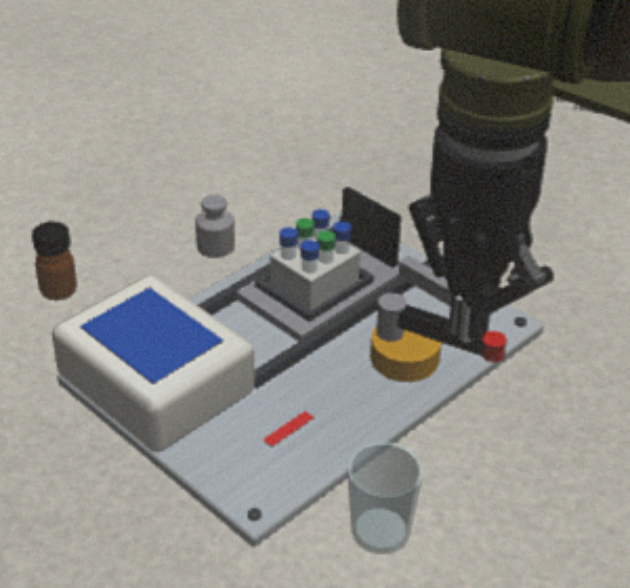

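Run:
```python
from h import *
print(ctrl.tips_ahead)
for n in ("scene","side"):
    im=viewer.camera(n);cv2.imwrite(f"pics/{n}4.png",im)
    P=viewer.camera_params(n);s=ctrl.sense()
    p=proj(P,s['eef_pos']+[0,0,-25]);print(n,p,[ (a,c) for a,c,_,_ in blobs(im,*RED)])
    x,y=map(int,p);z=cv2.resize(cv2.convertScaleAbs(im[y-70:y+70,x-90:x+90],alpha=2),None,fx=4,fy=4,interpolation=cv2.INTER_CUBIC);cv2.imwrite(f"pics/{n}4z.png",z)
```

```text
25.0
scene (np.float64(420.6436017003276), np.float64(297.18003390738363)) [(np.int32(84), array([435.5, 282.5])), (np.int32(114), array([336.9, 323.8]))]
side (np.float64(285.2995913864962), np.float64(176.9560641057656)) [(np.int32(41), array([274.8, 158. ])), (np.int32(110), array([359.6, 220.4]))]
```

View pics/scene4z.png

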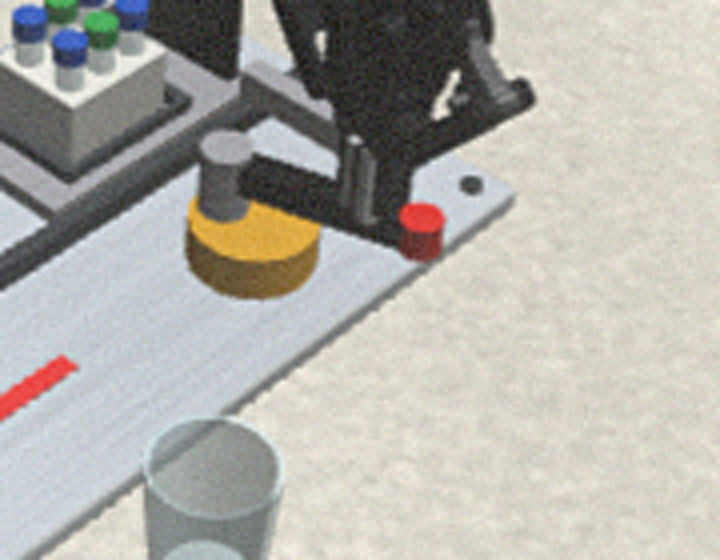

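View pics/side4z.png

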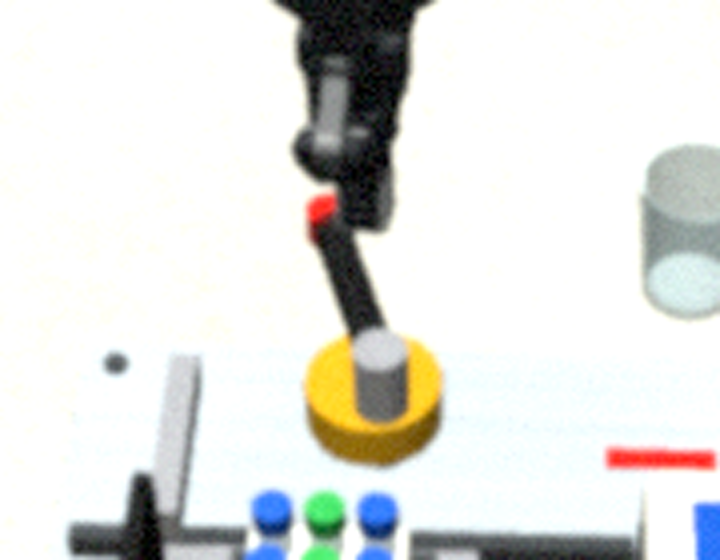

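View pics/wrist3.png

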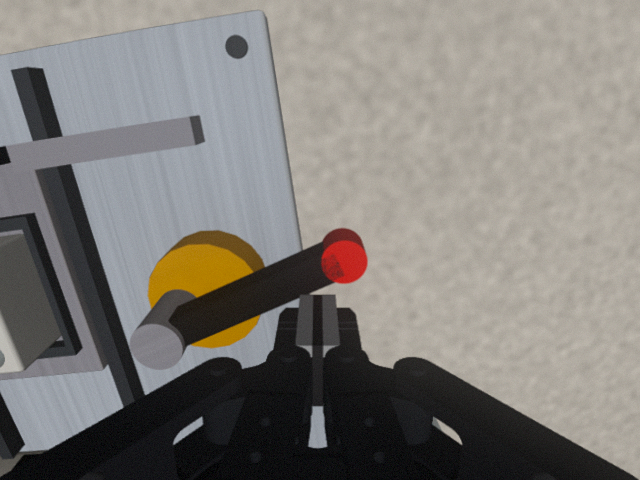

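```bash
python3 - <<'E'
from h import *
s=ctrl.sense();print(s['eef_pos'],s['q'])
for n in("scene","side"):
    P=viewer.camera_params(n)
    for z in (39,50,60,70,80): print(n,z,np.round(proj(P,[583.5,181.4,z]),1))
P=viewer.camera_params("scene");print("before", [ (z,np.round(proj(P,[537.5,171.1,z]),1)) for z in(38,50,60,70)])
P=viewer.camera_params("wrist")
for z in (39,50,60,70): print("wrist",z,np.round(proj(P,[583.5,181.4,z]),1))
E
grep -n "" /dev/null
```

```text
[581.78836164 181.20015424  63.53175292] [ 2.13843291e-01  1.78188235e-01  1.86457746e+00  2.86903575e-05
  1.09879857e+00 -1.10754844e+00]
scene 39 [420.3 297.6]
scene 50 [420.9 292.5]
scene 60 [421.4 287.8]
scene 70 [422.  283.1]
scene 80 [422.6 278.3]
side 39 [286.3 176.6]
side 50 [286.1 171.9]
side 60 [285.9 167.6]
side 70 [285.8 163.2]
side 80 [285.6 158.7]
before [(38, array([430. , 280.9])), (50, array([430.8, 275.5])), (60, array([431.4, 270.8])), (70, array([432. , 266.2]))]
wrist 39 [319.8 276.8]
wrist 50 [319.9 286.8]
wrist 60 [320.1 296.8]
wrist 70 [320.2 308. ]
```

Three views agree that the fingertips passed over the lever. They end at about z 70, roughly 30 mm higher than the stated tip offset implies, and the lever did not move. I'll go back behind the lever, then lower in steps while checking the tip height by camera.

```bash
python3 -m jog '[[[0,0,-10,0,1],[6.7,-2.1,0,-0.1,1],[6.7,-2.1,0,-0.1,1],[6.7,-2.1,0,-0.1,1],[6.7,-2.1,0,-0.1,1],[10.4,-1,0,-0.05,1],[7,0,0,0,1],[0,0,10,0,1],[0,0,5,0,1],[0,0,5,0,1],[0,0,0,0,1]]]'
cat > look.py <<'E'
from h import *
import sys
t=sys.argv[1]
s=ctrl.sense();print(s['time'],s['eef_pos'].round(1),s['force'].round(1))
q=s['eef_rot'];phi=2*np.arctan2(q[2],q[1]);n=np.array([np.cos(phi),np.sin(phi)]);u=np.array([np.sin(phi),-np.cos(phi)]);r=s['eef_pos'][:2]-[584,111.5];print('phi',phi,'n',r@n,'u',r@u)
for nm in ("scene","side"):
    im=viewer.camera(nm);P=viewer.camera_params(nm);e=s['eef_pos']
    for a,c,_,_ in blobs(im,*RED): print(nm,'red',a,c)
    for z in (30,40,50,60,70): print(nm,z,np.round(proj(P,[e[0],e[1],z]),1))
    p=proj(P,[e[0],e[1],50]);x,y=map(int,p)
    cv2.imwrite(f"pics/{nm}{t}.png",im)
    z=cv2.resize(cv2.convertScaleAbs(im[y-70:y+70,x-80:x+80],alpha=2),None,fx=4,fy=4,interpolation=cv2.INTER_CUBIC)
    for k,h in enumerate((10,30,50,70)):
        a=proj(P,[e[0],e[1],h]);cx,cy=int((a[0]-x+80)*4),int((a[1]-y+70)*4)
        cv2.line(z,(cx+40,cy),(cx+60,cy),(0,0,255),1);cv2.putText(z,str(h),(cx+62,cy+4),0,.4,(0,0,255),1)
    cv2.imwrite(f"pics/{nm}{t}z.png",z)
E
python3 look.py 5
```

```text
time: 7.6
eef_pos: [536.9, 171.5, 52.1]
eef_rot: [-0.001, -0.099, 0.995, -0.0]
force: [0.2, -0.9, -0.3]
width: -0.1
7.6 [536.9 171.5  52.1] [ 0.2 -0.9 -0.3]
phi 3.340500340032292 n 34.300103245854416 u 68.08594484473437
scene red 86 [435.5 282.6]
scene red 112 [336.9 323.7]
scene 30 [429.9 284.4]
scene 40 [430.5 279.9]
scene 50 [431.1 275.4]
scene 60 [431.7 270.8]
scene 70 [432.3 266.1]
side red 62 [275.9 157.7]
side red 110 [359.6 220.4]
side 30 [258.8 186.4]
side 40 [258.4 182.2]
side 50 [258.  177.9]
side 60 [257.6 173.5]
side 70 [257.2 169.1]
```

View pics/scene5z.png

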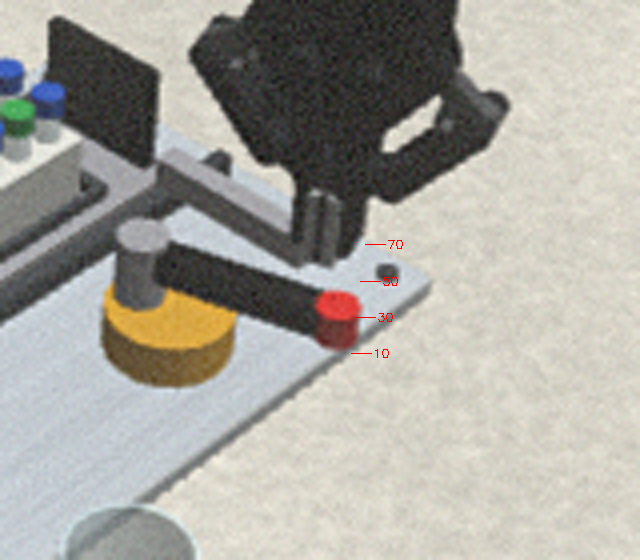

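View pics/side5z.png

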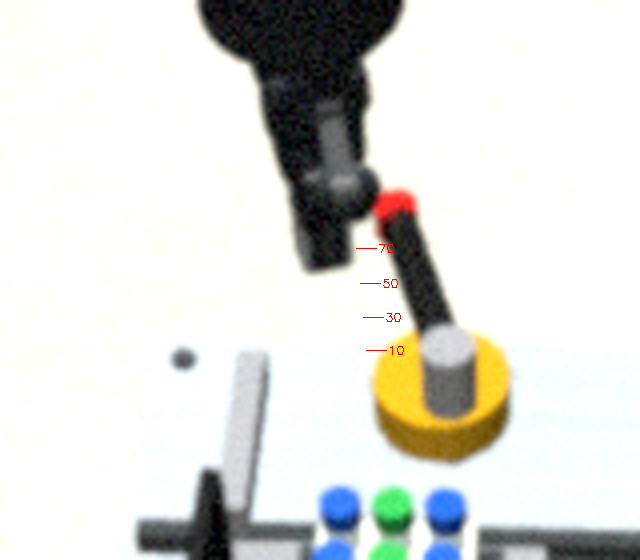

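```bash
python3 -m jog '[[[0,0,6,0,1],[0,0,6,0,1],[0,0,6,0,1],[0,0,0,0,1],[-7,0,0,0,1],[-7,0,0,0,1],[-3.4,0.7,0,0.05,1],[-6.9,1.5,0,0.1,1],[-6.9,1.5,0,0.1,1],[-6.9,1.5,0,0.1,1],[-6.9,1.5,0,0.1,1]]]'
python3 look.py 6
```

```text
time: 8.8
eef_pos: [580.9, 182.2, 35.6]
eef_rot: [-0.002, 0.127, 0.992, -0.0]
force: [-7.2, -0.3, 5.1]
width: 0.3
8.8 [580.9 182.2  35.6] [-7.2 -0.3  5.1]
phi 2.8868431264761294 n 20.825123153986464 u 67.62552161136095
scene red 93 [423.3 293.4]
scene red 111 [336.8 323.8]
scene 30 [421.1 301. ]
scene 40 [421.6 296.5]
scene 50 [422.2 291.9]
scene 60 [422.7 287.2]
scene 70 [423.3 282.5]
side red 74 [298.3 157.3]
side red 110 [359.6 220.4]
side 30 [284.9 180.2]
side 40 [284.7 175.9]
side 50 [284.5 171.7]
side 60 [284.3 167.3]
side 70 [284.1 162.9]
```

View pics/side6z.png

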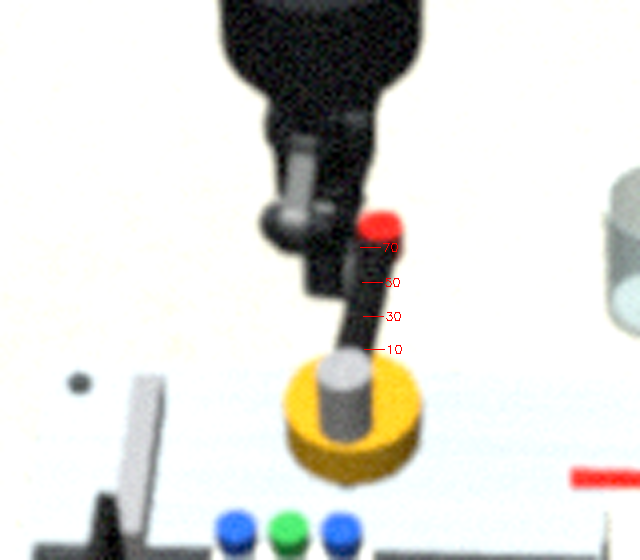

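View pics/scene6z.png

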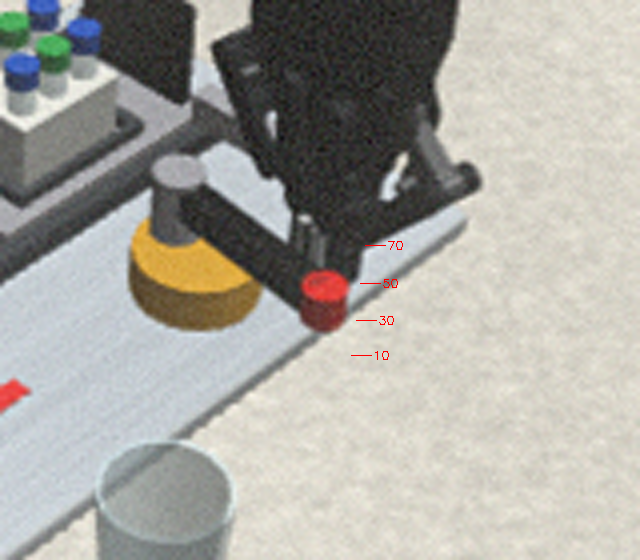

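The lever is now moving with the fingers at about 7 N. I'll continue round the arc.

```bash
python3 -m jog '[[[-6.9,1.5,0,0.1,1],[-6.9,1.5,0,0.1,1],[-6.9,1.5,0,0.1,1],[-6.9,1.5,0,0.1,1],[-6.9,1.5,0,0.1,1],[-6.9,1.5,0,0.1,1],[-6.9,1.5,0,0.1,1],[-6.9,1.5,0,0.1,1],[-6.9,1.5,0,0.1,1],[-6.9,1.5,0,0.1,1],[0,0,0,0,1]]]'
python3 look.py 7
python3 - <<'E'
from h import *
P=viewer.camera_params("wrist");im=viewer.camera("wrist");cv2.imwrite("pics/wrist7.png",im)
for a,c,_,_ in blobs(im,*RED): print(a,c,onz(P,c,13),onz(P,c,71))
E
```

```text
time: 10.0
eef_pos: [641.5, 150.7, 35.5]
eef_rot: [-0.001, 0.586, 0.81, 0.0]
force: [-2.1, 2.5, 0.9]
width: 0.2
10.0 [641.5 150.7  35.5] [-2.1  2.5  0.9]
phi 1.8897321600925925 n 19.14894730048244 u 66.89717996357005
scene red 96 [370.6 298.7]
scene red 114 [336.9 323.8]
scene 30 [383.5 312.5]
scene 40 [383.8 307.9]
scene 50 [384.1 303.3]
scene 60 [384.5 298.6]
scene 70 [384.8 293.8]
side red 96 [339.6 181. ]
side red 110 [359.6 220.4]
side 30 [322.7 191.6]
side 40 [322.8 187.4]
side 50 [322.9 183.2]
side 60 [323.1 178.8]
side 70 [323.2 174.5]
283 [374.5 355.6] [683.27023438 117.93666276  13.        ] [661.80800539 152.70361607  71.        ]
```

View pics/scene7z.png

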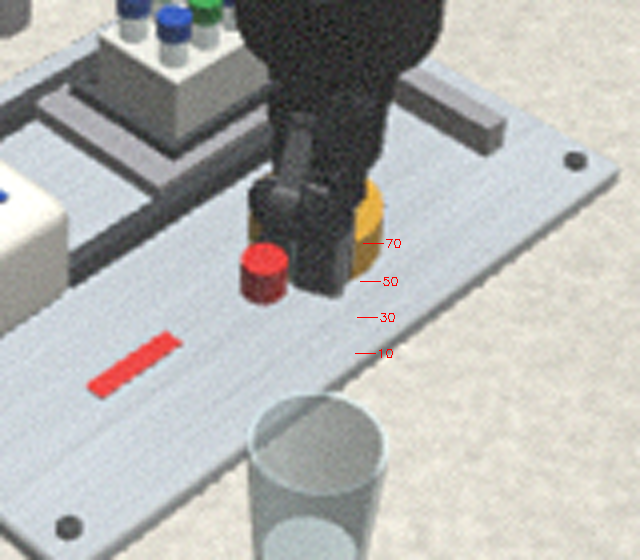

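View pics/wrist7.png

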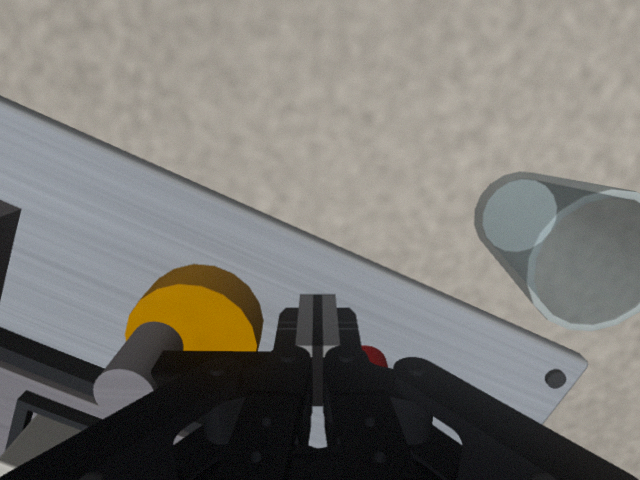

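```bash
python3 -m jog '[[[-6.9,1.5,0,0.1,1],[-6.9,1.5,0,0.1,1],[-6.9,1.5,0,0.1,1],[-3.4,0.7,0,0.05,1],[0,0,0,0,1]]]'
cat > tip.py <<'E'
from h import *
from scipy.optimize import least_squares
s=ctrl.sense();q=s['eef_rot'];phi=2*np.arctan2(q[2],q[1]);print(s['time'],'phi',phi,'lever est',phi-np.pi/2+.117)
rs=[];px={}
for n in ("scene","side"):
    im=viewer.camera(n);P=viewer.camera_params(n);b=blobs(im,*RED)
    for a,c,_,_ in b: print(n,a,c)
    ex=np.array([336.9,323.8]) if n=="scene" else np.array([359.6,220.4])
    t=[c for a,c,_,_ in b if np.linalg.norm(c-ex)>8]
    if t: px[n]=t[0]; rs.append((P,t[0]))
f=lambda X:np.concatenate([np.array(proj(P,X))-t for P,t in rs])
r=least_squares(f,[660,105,65]);X=r.x;print("tip",X,"res",r.fun)
# line measured by same two cams
piv=np.array([584,111.5]);print("lever angle",np.arctan2(*(X[:2]-piv)[::-1])+.117,"radius",np.linalg.norm(X[:2]-piv))
E
python3 tip.py
```

```text
time: 10.65
eef_pos: [651.2, 128.3, 35.4]
eef_rot: [-0.001, 0.718, 0.696, 0.0]
force: [-3.6, 5.1, -0.1]
width: 0.4
10.65 phi 1.5403079530978707 lever est 0.08651162630297417
scene 97 [353.7 292.2]
scene 112 [336.9 323.8]
side 114 [344.4 194.7]
side 111 [359.5 220.4]
tip [668.83497748 108.53314967  66.97108563] res [-1.19892223  0.59771429 -1.10092011 -0.75679659]
lever angle 0.08204222930102548 radius 84.8868399952254
```

```bash
python3 -m jog '[[[-2.8,0.6,0,0.04,1],[-2.8,0.6,0,0.04,1],[0,0,0,0,1]]]'
python3 tip.py
```

```text
time: 11.05
eef_pos: [652.2, 123.0, 35.4]
eef_rot: [-0.001, 0.745, 0.667, 0.001]
force: [-2.5, 5.6, -0.2]
width: 0.2
11.05 phi 1.4606475749314611 lever est 0.006851248136564583
scene 99 [350.4 290.4]
scene 112 [336.9 323.7]
side 119 [344.3 197.7]
side 109 [359.7 220.4]
tip [668.23218905 101.97881921  66.84386866] res [-0.95597603  0.47282979 -0.87043863 -0.59507682]
lever angle 0.004442810613615872 radius 84.76859416323978
```

```bash
python3 -m jog '[[[8,0,0,0,1],[8,0,0,0,1],[0,0,-40,0,1],[0,0,-40,0,1],[0,0,-40,0,1],[0,0,-40,0,1],[-27,-36,0,0,1],[-27,-36,0,0,1],[-27,-36,0,0,1],[-26,-36,0,0,1],[-26,-38,0,0,1],[0,0,0,0,1]]]'
python3 tip.py
python3 - <<'E'
from h import *
s=ctrl.sense();print(s['eef_pos'],s['force'])
P=viewer.camera_params("wrist");im=viewer.camera("wrist");cv2.imwrite("pics/wrist8.png",im)
for a,c,_,_ in blobs(im,*RED): print(a,c,onz(P,c,13),onz(P,c,71))
E
```

```text
time: 12.35
eef_pos: [454.9, 24.2, 194.5]
eef_rot: [0.0, 0.745, 0.667, -0.001]
force: [-0.2, 1.0, -0.6]
width: 0.1
12.35 phi 1.4590313635955643 lever est 0.005235036800667739
scene 86 [350.2 289.4]
scene 113 [336.9 323.7]
side 116 [344.4 197.9]
side 111 [359.5 220.4]
tip [667.91097515 100.88917158  67.88723777] res [-1.16429017  0.57594054 -1.05819767 -0.72350566]
lever angle -0.008785781334085987 radius 84.57920211258326
[458.61154689  25.20373382 196.11807423] [ 0.74886661  0.66955797 -0.23006023]
647 [620.9  70.5] [710.22759242 101.92949205  13.        ] [668.75304482 102.21118608  71.        ]
19 [586.  81.] [681.88586014  96.34931599  13.        ] [645.25269885  97.58422585  71.        ]
```

View pics/wrist8.png

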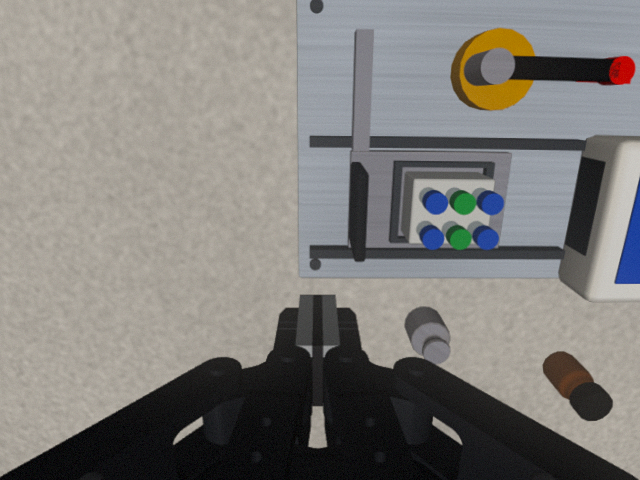

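Hands off, the wrist view shows the lever parallel to the rails, from (497,67) to (621,70), covering the red line. The two-view estimate is within 0.01 rad of the line. Next I'll turn the tool so its flat side faces the push plate, and go down behind it.

```bash
python3 -m jog '[[[0,0,0,-0.1305,1],[0,0,0,-0.1305,1],[0,0,0,-0.1305,1],[0,0,0,-0.1305,1],[0,0,0,-0.1305,1],[0,0,0,-0.1305,1],[0,0,0,-0.1305,1],[0,0,0,-0.1305,1],[0,0,0,-0.1305,1],[0,0,0,-0.1305,1],[0,0,0,-0.1305,1],[0,0,0,-0.1305,1]]]'
python3 -m jog '[[[0,0,35,0,1],[0,0,40,0,1],[0,0,40,0,1],[0,0,28,0,1],[0,0,10,0,1],[0,0,0,0,1]]]'
python3 look.py 9
```

```text
time: 13.7
eef_pos: [460.2, 26.0, 195.9]
eef_rot: [0.0, 0.054, 0.999, -0.0]
force: [-0.2, 0.1, -0.4]
width: -0.2
time: 14.3
eef_pos: [458.4, 25.9, 41.2]
eef_rot: [-0.002, 0.057, 0.998, -0.0]
force: [0.5, -0.1, -0.1]
width: 0.3
14.3 [458.4  25.9  41.2] [ 0.5 -0.1 -0.1]
phi 3.0276712169428768 n 115.03550997259995 u -99.31367481732418
scene red 93 [350.4 289.9]
scene red 113 [337.  323.7]
scene 30 [386.3 230.7]
scene 40 [386.6 226.4]
scene 50 [386.9 222.1]
scene 60 [387.1 217.7]
scene 70 [387.4 213.2]
side red 119 [344.4 198. ]
side red 111 [359.5 220.4]
side 30 [209.3 259.8]
side 40 [208.4 255.8]
side 50 [207.5 251.7]
side 60 [206.6 247.6]
side 70 [205.7 243.3]
```

View pics/side9z.png

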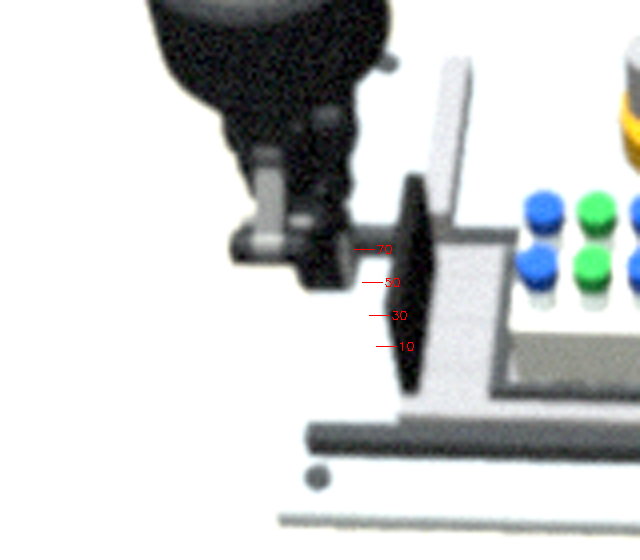

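View pics/scene9z.png

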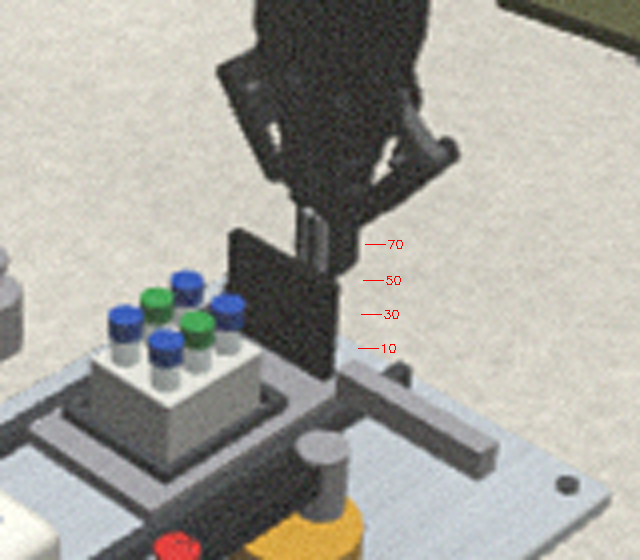

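```bash
python3 -m jog '[[[-4,0,0,0,1],[-4,0,0,0,1],[-3,0,0,0,1],[-3,0,0,0,1],[-3,0,0,0,1],[-4,0,0,0,1],[-5,0,0,0,1],[-5,0,0,0,1],[-5,0,0,0,1],[-5,0,0,0,1],[-5,0,0,0,1],[-5,0,0,0,1]]]'
python3 look.py 10; python3 tip.py | tail -1
```

```text
time: 15.6
eef_pos: [509.5, 19.5, 42.3]
eef_rot: [-0.0, 0.057, 0.998, -0.0]
force: [-4.0, -1.7, 1.6]
width: -0.2
15.6 [509.5  19.5  42.3] [-4.  -1.7  1.6]
phi 3.0268260914515364 n 63.473701039024924 u -99.8953157897905
scene red 92 [350.4 289.8]
scene red 111 [336.8 323.8]
scene 30 [367.3 242.1]
scene 40 [367.5 237.8]
scene 50 [367.7 233.4]
scene 60 [367.9 228.9]
scene 70 [368.1 224.4]
side red 117 [344.4 198. ]
side red 111 [359.5 220.4]
side 30 [243.6 260.9]
side 40 [243.1 256.9]
side 50 [242.5 252.8]
side 60 [241.9 248.7]
side 70 [241.2 244.4]
lever angle -0.0005074534233991679 radius 84.51234199689064
```

View pics/side10z.png

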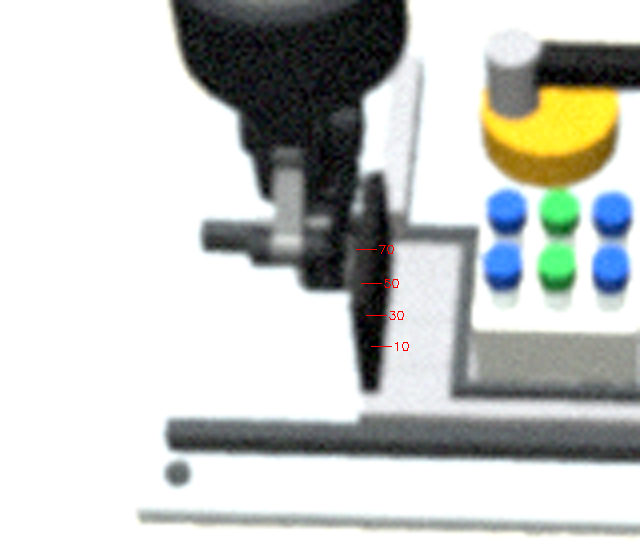

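View pics/scene10z.png

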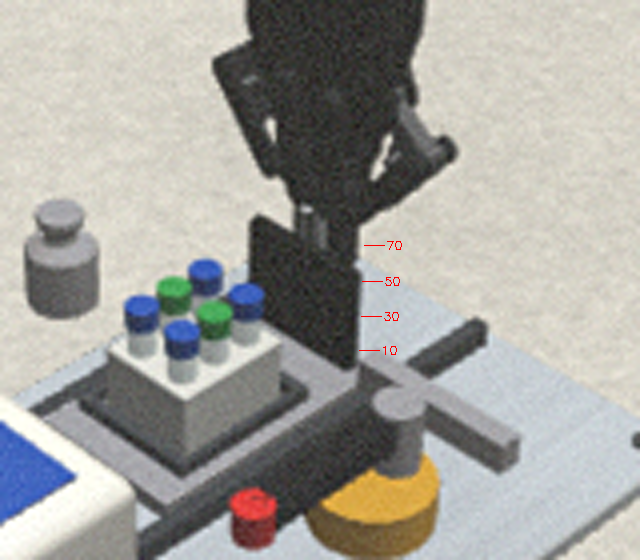

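```bash
python3 -m jog '[[[-4,0,0,0,1],[-4,0,0,0,1],[-4,0,0,0,1],[-4,0,0,0,1],[-3,0,0,0,1],[-2,0,0,0,1],[0,0,0,0,1]]]'
python3 -m jog '[[[-1.5,0,0,0,1],[-1,0,0,0,1],[0,0,0,0,1]]]'
python3 -m jog '[[[-1,0,0,0,1],[0,0,0,0,1]]]'
python3 look.py 11; python3 tip.py | tail -1
```

```text
time: 16.5
eef_pos: [530.6, 17.2, 42.4]
eef_rot: [0.0, 0.057, 0.998, 0.0]
force: [-1.1, -0.0, 0.4]
width: -0.1
time: 16.8
eef_pos: [532.6, 16.9, 42.4]
eef_rot: [0.0, 0.057, 0.998, 0.0]
force: [-1.4, 0.8, 1.0]
width: -0.3
time: 17.0
eef_pos: [533.3, 16.9, 42.4]
eef_rot: [-0.0, 0.057, 0.998, -0.0]
force: [-4.0, 1.5, 1.7]
width: 0.4
17.0 [533.3  16.9  42.4] [-4.   1.5  1.7]
phi 3.0268456105627606 n 39.49632079759217 u -99.81148768057533
scene red 94 [350.4 289.8]
scene red 112 [336.9 323.7]
scene 30 [358.3 247.7]
scene 40 [358.4 243.3]
scene 50 [358.5 238.9]
scene 60 [358.7 234.4]
scene 70 [358.8 229.9]
side red 118 [344.3 198. ]
side red 111 [359.5 220.4]
side 30 [259.7 261.3]
side 40 [259.2 257.2]
side 50 [258.8 253.2]
side 60 [258.3 249. ]
side 70 [257.9 244.8]
lever angle -0.003171597313863933 radius 84.60408936887305
```

View pics/scene11z.png

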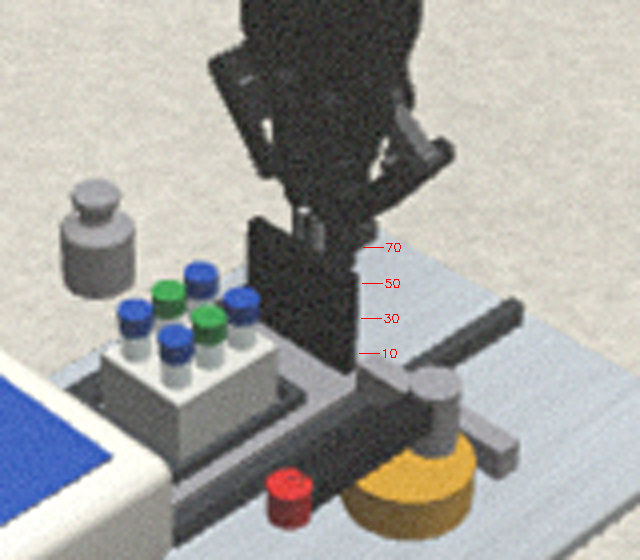

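```bash
for i in 1 2; do :; done; python3 -m jog '[[[-1,0,0,0,1],[0,0,0,0,1]]]'
python3 -m jog '[[[-1,0,0,0,1],[0,0,0,0,1]]]'
python3 -m jog '[[[-1,0,0,0,1],[0,0,0,0,1]]]'
```

```text
time: 17.4
eef_pos: [533.3, 16.9, 42.4]
eef_rot: [-0.002, 0.057, 0.998, 0.0]
force: [-8.4, 1.1, 5.6]
width: 0.1
time: 17.6
eef_pos: [533.2, 16.9, 42.4]
eef_rot: [-0.003, 0.057, 0.998, 0.0]
force: [-12.3, 1.4, 8.4]
width: 0.1
time: 17.8
eef_pos: [533.2, 16.9, 42.4]
eef_rot: [-0.005, 0.057, 0.998, 0.0]
force: [-16.9, 2.6, 13.0]
width: -0.1
```

It is hard against a stop at about 59–60 mm of travel. I'll back off straight and raise to check.

```bash
python3 -m jog '[[[6,0,0,0,1],[8,0,0,0,1],[10,0,0,0,1],[0,0,-30,0,1],[0,0,-40,0,1],[0,0,-40,0,1],[0,0,-40,0,1],[0,0,-30,0,1],[0,0,0,0,1]]]'
python3 -m jog '[[[30,0,0,0,1],[40,0,0,0,1],[10,0,0,0,1],[0,0,0,0,1]]]'
python3 look.py 12; python3 tip.py | tail -1
python3 - <<'E'
from h import *
cv2.imwrite("pics/wrist12.png",viewer.camera("wrist"))
for n,b in(("scene",(200,190,440,370)),("side",(190,130,450,325))):
    im=cv2.imread(f"pics/{n}12.png")[b[1]:b[3],b[0]:b[2]];cv2.imwrite(f"pics/{n}12c.png",cv2.resize(cv2.convertScaleAbs(im,alpha=1.6),None,fx=3,fy=3,interpolation=cv2.INTER_CUBIC))
E
```

```text
time: 18.7
eef_pos: [515.4, 19.1, 228.7]
eef_rot: [0.006, 0.057, 0.998, -0.0]
force: [-0.7, -0.6, -0.7]
width: 0.4
time: 19.1
eef_pos: [432.1, 28.6, 221.6]
eef_rot: [0.0, 0.057, 0.998, -0.0]
force: [-0.2, 0.1, -0.8]
width: 0.1
19.1 [432.1  28.6 221.6] [-0.2  0.1 -0.8]
phi 3.0270781016309276 n 141.4683891167485 u -99.7386067604289
scene red 79 [349.9 288.9]
scene red 114 [336.9 323.8]
scene 30 [395.4 225. ]
scene 40 [395.8 220.7]
scene 50 [396.1 216.4]
scene 60 [396.4 212. ]
scene 70 [396.8 207.6]
side red 115 [344.5 197.9]
side red 111 [359.5 220.4]
side 30 [191.7 259.6]
side 40 [190.6 255.6]
side 50 [189.5 251.5]
side 60 [188.5 247.3]
side 70 [187.4 243.1]
lever angle -0.015420167395901727 radius 84.52678761377716
```

View pics/scene12c.png

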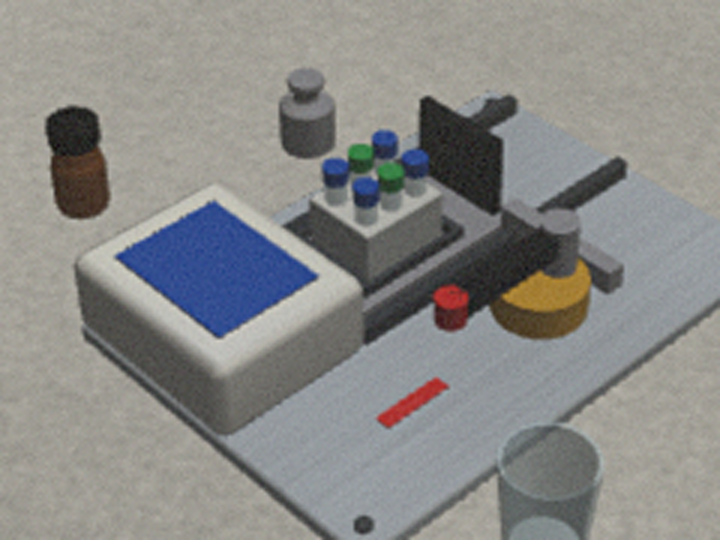

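View pics/side12c.png

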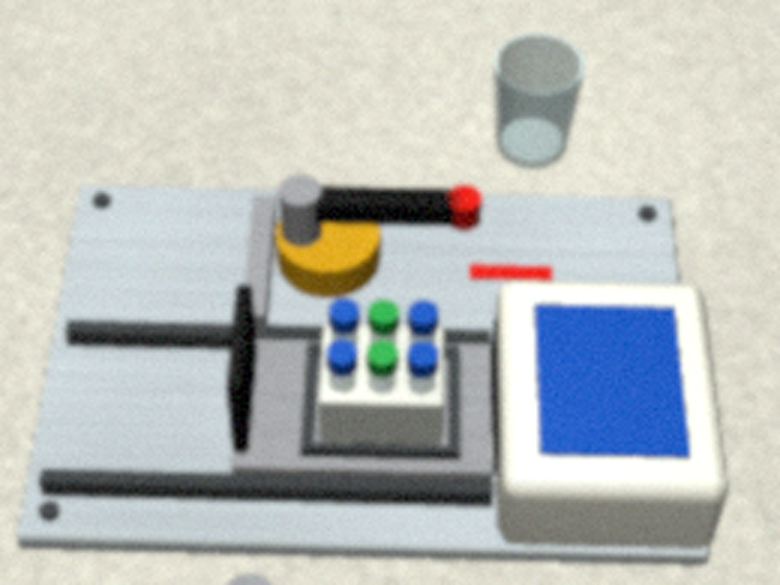

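View pics/wrist12.png

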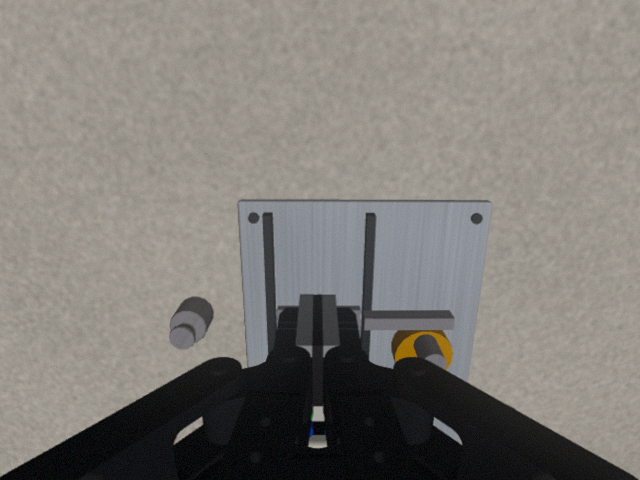

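Run:
```python
from h import *
P=viewer.camera_params("side")
c,s=np.cos(-.117),np.sin(-.117)
def st(px,z):
    w=onz(P,px,z)[:2]-[572.3,12.2];return np.array([c*w[0]+s*w[1],-s*w[0]+c*w[1]]).round(1)
f=lambda x,y:(190+x/3,130+y/3)
print("nose mid",st(f(491,390),26),"nose front",st(f(491,465),26))
print("slide rear corner",st(f(233,472),26),"plate top rear",st(f(238,290),79),"plate bottom",st(f(236,448),25))
im=cv2.imread("pics/side12.png")
cv2.imwrite("pics/nose.png",cv2.resize(cv2.convertScaleAbs(im[235:305,325:385],alpha=2),None,fx=8,fy=8,interpolation=cv2.INTER_CUBIC))
a=cv2.imread("pics/side0.png");P0=f
```

```text
nose mid [101.6   9.7] nose front [100.8 -35.7]
slide rear corner [-24.2 -43.5] plate top rear [-24.2  27. ] plate bottom [-23.9 -28.7]
```

View pics/nose.png

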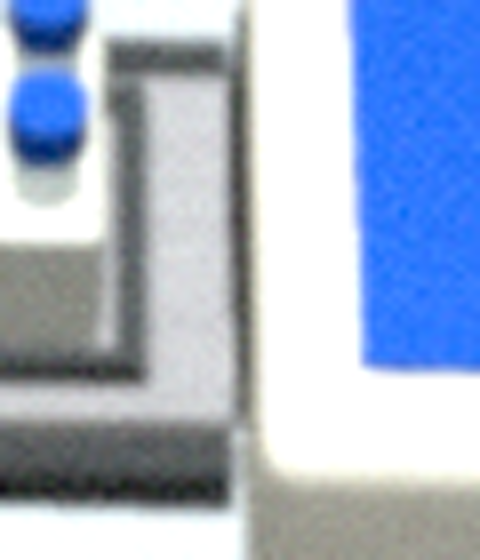

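```bash
python3 -c "
from bench import ctrl
print(ctrl.finish_job(), ctrl.sense()['time'])"
```

```text
the job is handed in; nothing more can be done
the job is handed in; nothing more can be done
```

The job is handed in. I turned the cam lever clockwise onto the red line, checked it with the hand off, then pushed the slide forward by its push plate until it hit a solid stop. The arm finished clear, at about 19 s of the 48 s allowed.

- **Lever:** the two-camera estimates after release ran from 0.000 to -0.015 rad, which is within the measuring noise. The lever is parallel to the rails.
- **Slide:** it stopped at about 59–60 mm of travel by tool position, and the force then rose to about 17 N (21 N including the vertical part) without further movement. Images put the nose at station x of about 101, against the reader face. The push plate was at about -24 to -27.5, where fully home is -27.5. My measurement is only good to a few millimetres, so the hard stop is the stronger evidence.
- **Rack and bystanders:** the rack is still in its nest. In the last pictures the vial, weight and beaker look to be standing where they were. I judged that by eye and did not measure it.

**What went wrong:** on the first try the fingers passed over the lever without moving it. The images showed the shut fingertips about 30 mm higher than the stated tip offset implies. I went back, set the height by camera, and the second try worked.

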